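Tap the wedge home to clamp a bonsai pot

TASK

Pick up the mallet and, using only the mallet, drive the red-ended wedge sideways into the wooden vise with separate light taps, drawing the mallet clear between them, until the wedge will go no further and the blue bonsai pot is held tight against the fence; never strike hard enough to split the wedge. Then lay the mallet flat back on its cork mat and let go. Leave the other things on the bench where they are.

Things in the scene. Friction and masses are not known exactly. Their poses are not given: they have to be found in the camera images.
- mallet: Joiner's mallet lying flat, 0.3 kg. Head 44 (x) x 80 (y) x 36 mm high, black rubber striking faces at local y = +40 and -40 mm. Pale handle with a red end, 20 mm wide, 22 mm high, axis 18 mm above the underside, from local x = -22 to -142 mm. Centre of mass at x = -13 mm. Origin: underside, below the head's centre; x points from handle to head, y is the striking axis, z up.
- mallet_grip (a point): Point on the axis of the mallet's handle 58 mm from the centre of the head, 18 mm above the underside: a good place to grip, fingers closing across the 20 mm width.
- mat: Brown cork mat 260 x 180 x 6 mm, fixed flat on the bench; the mallet lies on it. Origin: centre of the underside; x along the 260 mm side.
- vise: Wooden wedge vise screwed to the bench. Baseboard 220 (x) x 240 (y) x 8 mm. Along its x stand: fixed dark back block (x = -100 to -60 mm, y = -50 to 50), wedge, sliding jaw, pot, fixed dark fence (25 x 130 mm, two bolts; its place varies by a few mm, so the wedge's tight depth by 35 mm). Block and fence rise to 48 mm. The wedge is driven along +y. Origin: centre of the baseboard's underside.
- jaw: Dark wooden jaw, 90 mm long in y, 37 mm high, that slides in the vise along local x only (1 N of drag), pushed by the wedge towards the pot; its side towards the wedge slopes 1 in 5 to match it. The origin is that of the vise moved by the jaw's slide (0 to 20 mm).
- wedge: Loose pale wooden wedge, 80 g, upright between back block and jaw; 130 mm long (y), 40 high, 37 thick at the red struck end (y = -65 mm), tapering 1 in 5 to 13 mm (y = +65). Tapped along the vise's +y it goes in 24 to 70 mm: first freely, then dragging jaw and pot (3 to 8 N), then it tightens. Origin: centre of its underside, 8 mm above the bench.
- wedge_face (a point): Centre of the wedge's red struck end face (37 wide, 40 mm high), 28 mm above the bench; axes as the wedge: strike along +y. To sit tight it needs taps reaching about 17 N (14 to 22), after which friction holds it; it splits if the mallet presses it with over 45 N, so tap at about 0.05 m/s: at twice that speed a blow on the tight wedge overshoots.
- pot: Empty rectangular blue ceramic bonsai pot 85 (x) x 120 (y) x 50 mm high, 0.3 to 0.6 kg, standing loosely on the baseboard between jaw and fence with some mm of play. Origin: centre of its underside.
- seed_tray: Black plastic tray 290 x 170 mm holding eight small pots, 90 mm high with the seedlings; bystander. Origin: centre of the underside.
- moss_dish: White ceramic dish of moss, 110 mm across, 40 mm high; bystander. Origin: centre of the underside.
- root_hook: Stainless root hook with a dark wooden handle, 200 mm long, lying along its x; bystander. Origin: where the steel leaves the handle, on the bench.
- tamper: Orange silicone tamper standing upright, 52 mm across, 92 mm high; bystander, not the tool for this. Origin: centre of the underside.
- clip: Wooden spring clip 70 mm long holding a 180 mm chopstick; bystander. Origin: centre of the underside of the clip.
- clay_pot: Terracotta pot 90 mm across, 80 mm high; bystander. Origin: centre of the underside.
- mister: Amber bottle 68 mm across, 170 mm high; bystander. Origin: centre of the underside.
Mind the look-alikes: they are no part of the job. There is more than one size of the mallet; the one meant has the size given above.

How it is judged (in metres and radians):
On the way, in this order (a step that is already met when the one before it is completed fails the run):
1. the mallet is picked up off its mat (z of mallet in the frame of mat above 0.025 m), for 0.1 s.
2. the mallet taps the wedge (contact force between mallet and wedge above 1.5 N).
3. the mallet is drawn clear of the wedge (contact force between mallet and wedge below 0.05 N), for 0.1 s.
4. the mallet taps the wedge again (contact force between mallet and wedge above 1.5 N).
At the end, for the whole second after the job is handed in: Left alone, the wedge presses the jaw and the jaw presses the pot with over 10 N each; wedge and pot upright within 0.06 rad, wedge still; the mallet, released, lies still and flat within 0.15 rad, its head's centre on the cork mat (within 130 mm in x and 90 mm in y of its centre) (contact force between each of pot, wedge and jaw above 10 N and angle between each of pot, wedge's own z axis and vertical below 0.06 rad and linear speed of wedge below 0.005 m/s and x of mallet in the frame of mat between -0.13 and 0.13 m and y of mallet in the frame of mat between -0.09 and 0.09 m and z of mallet in the frame of mat below 0.012 m and angle between mallet's own z axis and vertical below 0.15 rad and linear speed of mallet below 0.01 m/s); the robot touches nothing.
It fails at once if the mallet presses the wedge with more than 45 N (it splits) (contact force between mallet and wedge above 45 N).
It fails at once if the robot itself pushes the wedge, the jaw or the pot (more than 1 N) (contact force between any of the fingers, the arm and wedge above 1 N or contact force between any of the fingers, the arm and jaw above 1 N or contact force between any of the fingers, the arm and pot above 1 N).
It fails at once if a bystander is moved by more than 20 mm (distance of any of seed_tray, moss_dish, root_hook, tamper, clip, clay_pot, mister from where it was at the start of the episode above 0.02 m).
It also fails if it takes over 48 s, if anything falls off the work surface, if the arm or the gripper's body presses on something with over 40 N, if the wrist force passes 120 N, or if a joint passes its speed limit or range.

ROBOT

A 7-joint arm with a two-finger parallel gripper is mounted at the origin on the work surface. World frame = base frame: x ahead of the robot, y to its left, z up, the work surface at z = 0. Lengths are in mm, angles in rad, forces in N, time in s.
With the tool pointing down it reaches from about 425 to 875 mm from the base axis. Payload 4.7 kg.
Tool frame: the origin (TCP) lies at the very end of the fingers, on their centre line; the grasp point (between the pads) lies 19 mm behind it; z points along the fingers, y is the line along which they close (so a half turn about z gives the same grasp; the last joint's range is limited). The gripper opens to 87 mm and grips with 3 to 60 N. Pads are 19 mm wide; open, the fingers measure 117 mm over their backs; the gripper's body (75 mm by 190 mm) begins 51 mm behind the grasp point.
Start: joints at [1.144, 0.321, -0.07, 1.45, 0.023, 1.371, -0.057], TCP at [277.315, -587.896, 222.587] pointing down, gripper open.
Joint ranges: [-2.86, 2.86], [-0.3, 2.09], [-1.38, 1.24], [0.06, 2.45], [-1.56, 4.7], [0.09, 2.05], [-2.69, 2.69]. Speed limits (rad/s): [2.57, 2.57, 3.14, 3.14, 3.14, 3.14, 3.14].

INTERFACE

Orientations are given as a unit quaternion [w, x, y, z].
In Python, from cell import get_obs, grab_frame, calibration, arm gives the robot as it stands.
- The arm moves only by the shell command python3 -m creep 'ROWS' [FORCE]. ROWS is JSON, a list of rows, each an object of numbers: "x", "y", "z": the shift along the tool's x, y, z in mm; "wx", "wy", "wz": the turn, a rotation vector about the tool's x, y, z in degrees; "gripper": the opening, from -1 (shut) to 1 (fully open). A call has exactly 10 rows; each row is the pose to reach, as a shift and turn from the pose commanded when the call began, along the tool's axes at that moment; what a row does not reach only later rows make up. A row lasts 1/8 s, in which the tool goes at most 62.5 mm and 10.7 degrees, less where a joint would pass 70% of its speed; a pose out of reach is approached as far as the arm can. A call with a gripper value outside its range is refused whole. The fingers move at their own pace and stop on an object; FORCE is the grip in N (left out, the last holds). Time passes only in rows, so rows that repeat a pose let the fingers close, or fill a call up. It gives the time, the measured TCP pose, the force, the opening and the grip force at its end, in the units of the state.
- get_obs(): the state, without advancing time (a new reading comes with each control period).
- grab_frame(name): name is "scene" or "top"; returns (picture, depth): 420x560x3 uint8, red, green, blue; 420x560 float32, mm along the optical axis (not along the pixel's ray), 0 where there is no reading.
- calibration(name): a dict with "K" (3x3 intrinsics, pixels), "world_to_cam" (4x4, takes a point from world to camera coordinates). Camera axes: x right, y up, looking along -z (the intrinsics and any distortion apply to the point x, -y, -z); pixel columns grow to the right and rows downward; lengths in mm; the calibration is good to about 2 mm. A picture is of the moment at which its call begins. calibration takes no time and is no camera call.
- arm.finish_job(): hands the job in; it is judged then, once.
The state is a dict: "clock": time; "joint_pos": joint angles; "qd": joint speeds; "joint_efforts": joint torques, N m; "ee_pos": TCP position; "ee_rot": TCP orientation; "force": force on the tool from outside, world axes, zero at the start; "ft_torque": the same for the moment, N m; "width": finger opening in mm; "grasp_force": force on a finger pad.
Only numpy, scipy, OpenCV 4.12 (cv2) and the standard library are available. Lean on these libraries where they do the work, as an engineer would, in place of code of your own. Each camera call takes 0.05 s, during which the arm holds its last target. There are 200 camera calls.

## Working session

There is one attempt and no reset: what is moved stays moved. The work goes in short steps, Python scripts to look and compute and a shell command to move; the robot and the scene stay as the last step left them, time stands still between calls to the robot, and variables do not carry over. Pictures are saved under pics/ and viewed, at most 10 in all, crops included, and the job is handed in when it is done.

```bash
ls; mkdir -p pics; cat > h.py <<'E'
import numpy as np, cv2
from cell import get_obs, grab_frame, calibration, arm
def pts(name,depth):
    c=calibration(name);K=np.array(c["K"]);T=np.linalg.inv(np.array(c["world_to_cam"]))
    v,u=np.mgrid[:depth.shape[0],:depth.shape[1]]
    x=(u-K[0,2])/K[0,0]*depth;y=(v-K[1,2])/K[1,1]*depth
    P=np.stack([x,-y,-depth,np.ones_like(depth)],-1)@T.T
    return P[...,:3]
E
python3 - <<'E'
from h import *
for n in("top","scene"):
    p,d=grab_frame(n);np.savez(f"{n}0.npz",p=p,d=d)
    cv2.imwrite(f"pics/{n}0.png",p[...,::-1])
    c=calibration(n);print({k:np.round(v,3).tolist() if not isinstance(v,str) else v for k,v in c.items()})
print(get_obs())
E
```

```text
pics
{'K': [[510.844, 0.0, 280.871], [0.0, 510.844, 203.597], [0.0, 0.0, 1.0]], 'world_to_cam': [[-0.018, -1.0, 0.003, -6.405], [0.987, -0.017, 0.157, -515.097], [-0.157, 0.006, 0.988, -1387.376], [0.0, 0.0, 0.0, 1.0]]}
{'K': [[425.941, 0.0, 281.449], [0.0, 425.941, 204.762], [0.0, 0.0, 1.0]], 'world_to_cam': [[0.056, 0.998, -0.013, -9.347], [-0.847, 0.054, 0.529, 405.133], [0.528, -0.019, 0.849, -1614.862], [0.0, 0.0, 0.0, 1.0]]}
{'clock': 0.1, 'joint_pos': array([ 1.14407701,  0.32172124, -0.07009628,  1.45157581,  0.02257139,
        1.37079452, -0.05692361]), 'qd': array([-0.00095473, -0.00224458,  0.00079449, -0.00194717,  0.00139397,
       -0.00078146, -0.00106236]), 'joint_efforts': array([-6.02317286e-04, -4.92572486e+01, -4.05899137e-01, -3.13400352e+01,
       -6.40489510e-02,  3.95426864e-02,  7.92841070e-05]), 'ee_pos': array([ 277.09860933, -587.41806706,  221.57746478]), 'ee_rot': array([-8.27952289e-04,  9.75806516e-01,  2.18634192e-01, -2.17799390e-04]), 'force': array([-0.85304621,  0.21340046,  0.3492266 ]), 'ft_torque': array([-0.00438043, -0.01058831,  0.06484543]), 'grasp_force': 0.0, 'width': 87.26209089113075}
```

View pics/top0.png

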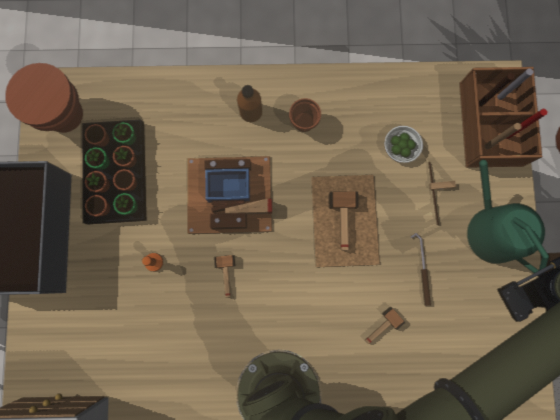

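View pics/scene0.png

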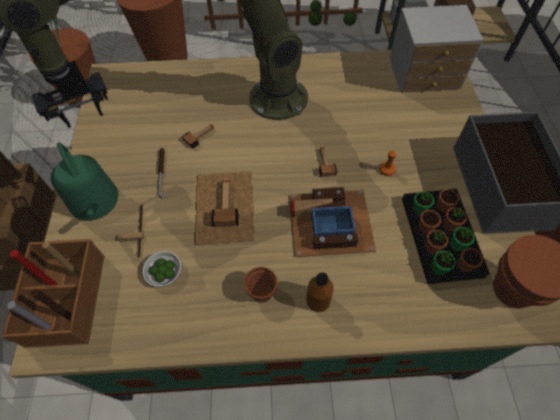

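The top view shows the vise around (230,195), with the wedge's red end at (269,206). There are three mallet candidates: (344,215) on the cork mat, (226,272), and (386,325). The one on the mat looks the biggest, so I'll check it by size in a close crop.

```bash
python3 - <<'E'
from h import *
f=np.load("top0.npz");p,d=f["p"],f["d"];P=pts("top",d);np.save("P0.npy",P)
cv2.imwrite("pics/crop0.png",cv2.resize(p[145:275,180:390,::-1],None,fx=3.8,fy=3.8,interpolation=cv2.INTER_CUBIC))
def rect(n,m):
    q=P[m];r=cv2.minAreaRect(q[:,:2].astype(np.float32))
    b=cv2.boxPoints(r);print(n,len(q),"c",np.round(r[0]),"size",np.round(r[1]),"ang",round(r[2],1),"zmed",np.round(np.median(q[:,2]),1),"zmax",np.round(q[:,2].max(),1))
U,V=np.meshgrid(range(560),range(420))
def box(u0,u1,v0,v1):return (U>u0)&(U<u1)&(V>v0)&(V<v1)
Z=P[...,2]
print("bench",[np.round(P[v,u]) .tolist() for u,v in((300,260),(300,150),(180,250),(400,250))])
for n,b in(("mat",(310,382,172,270)),):
    rect(n,box(*b)&(Z>3)&(Z<60)); 
m=box(325,365,185,255)&(Z>17);rect("mallet",m)
for n,b in(("small1",(205,245,245,300)),("small2",(360,410,300,345))): rect(n,box(*b)&(Z>12)&(Z<60))
# head / handle of mallet
rect("head",box(325,365,185,255)&(Z>35)); 
for v in range(186,252,3):
    u=np.where(m[v])[0]
    if len(u):print(v,u[0],u[-1],np.round(P[v,u[0]]),np.round(P[v,u[-1]]), np.round(P[v,u].mean(0),1))
hsv=cv2.cvtColor(p,cv2.COLOR_RGB2HSV)
red=box(255,280,190,225)&((hsv[...,0]<6)|(hsv[...,0]>174))&(hsv[...,1]>150)
rect("red",red)
rect("blue",box(190,260,150,215)&(abs(hsv[...,0]-110)<12)&(hsv[...,1]>90))
for v in range(154,236,4):print(v,[f"{Z[v,u]:.0f}" for u in range(184,278,4)])
print("corners",P[157,187],P[157,271],P[233,188],P[233,272])
E
```

```text
bench [[359.0, -67.0, 3.0], [679.0, -75.0, 2.0], [393.0, 272.0, 0.0], [382.0, -351.0, 2.0]]
mat 4665 c [ 469. -202.] size [203. 278.] ang 88.5 zmed 7.0 zmax 50.9
mallet 810 c [ 406. -140.] size [118. 330.] ang 60.6 zmed 38.0 zmax 1451.0
small1 391 c [317. 144.] size [114.  56.] ang 3.6 zmed 22.6 zmax 31.8
small2 424 c [ 170. -285.] size [ 57. 115.] ang 39.5 zmed 22.2 zmax 33.4
head 555 c [ 406. -140.] size [118. 330.] ang 60.6 zmed 40.3 zmax 1451.0
192 329 357 [ 546. -151.   40.] [ 544. -229.   43.] [ 544.8 -190.6   40.5]
195 329 357 [ 537. -151.   40.] [ 535. -229.   42.] [ 536.1 -190.2   41.3]
198 329 357 [ 530. -152.   30.] [ 527. -230.   38.] [ 527.6 -189.9   41. ]
201 329 357 [ 521. -151.   34.] [ 519. -229.   40.] [ 519.1 -189.5   41.4]
204 329 357 [ 513. -151.   32.] [ 509. -228.   44.] [ 510.7 -189.3   40.3]
207 329 356 [ 505. -151.   29.] [ 503. -227.   31.] [ 503.8 -188.9   30.4]
210 340 346 [ 495. -181.   35.] [ 494. -197.   39.] [ 494.4 -189.3   35.9]
213 340 364 [ 487. -181.   31.] [ 291.   -8. 1451.] [ 462.  -166.7  209.5]
216 330 347 [ 291.   -8. 1451.] [ 478. -200.   
[... 356 characters left out ...]
5.] [ 435. -198.   37.] [ 435.7 -188.9   32.6]
234 340 347 [ 428. -179.   28.] [ 427. -198.   35.] [ 410.3 -165.4  209.9]
237 340 347 [ 420. -180.   22.] [ 419. -198.   30.] [ 419.  -188.4   31.8]
240 340 347 [ 412. -179.   24.] [ 410. -197.   36.] [ 410.5 -187.8   33.4]
243 328 347 [ 291.   -8. 1451.] [ 402. -197.   36.] [ 388.3 -166.3  210.2]
246 340 355 [ 395. -179.   21.] [ 291.   -8. 1451.] [ 382.6 -167.5  188.9]
249 340 347 [ 386. -178.   24.] [ 385. -196.   40.] [ 385.4 -186.6   35.5]
red 24 c [512.  16.] size [ 3. 31.] ang 89.4 zmed 47.2 zmax 52.6
  return _methods._mean(a, axis=axis, dtype=dtype,
  ret = ret.dtype.type(ret / rcount)
Traceback (most recent call last):
ValueError: zero-size array to reduction operation maximum which has no identity
```

View pics/crop0.png

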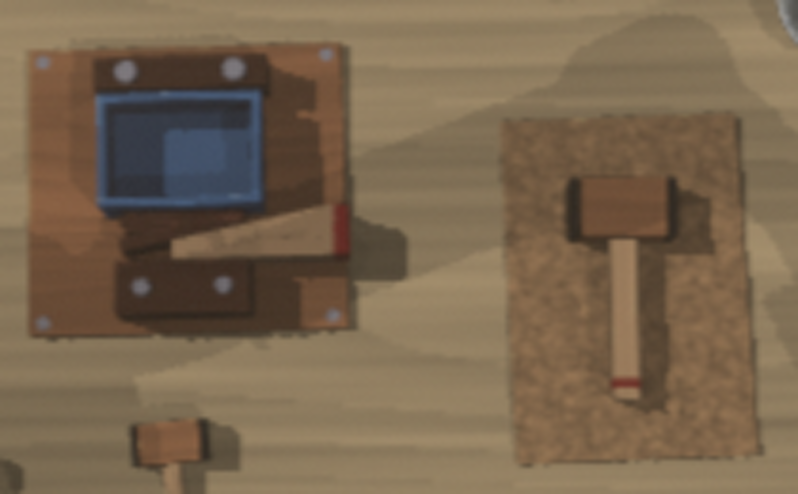

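The crop shows the full-size mallet on the mat: its head spans crop (566–677, 178–240), about 80 mm, and the handle runs down to (627,398). The other two have heads of about 57 mm, so they are decoys. The wedge's red end face is at crop (342–350, 205–257).

```bash
cat >> h.py <<'E'
def ray(name,uv,z):
    c=calibration(name);K=np.array(c["K"]);T=np.linalg.inv(np.array(c["world_to_cam"]))
    uv=np.atleast_2d(uv).astype(float)
    dc=np.stack([(uv[:,0]-K[0,2])/K[0,0],-(uv[:,1]-K[1,2])/K[1,1],-np.ones(len(uv))],1)
    dw=dc@T[:3,:3].T;o=T[:3,3]
    return o+dw*((z-o[2])/dw[:,2])[:,None]
def masks(p):
    h=cv2.cvtColor(p,cv2.COLOR_RGB2HSV).astype(int)
    return h[...,0],h[...,1],h[...,2]
def big(m,roi):
    u0,u1,v0,v1=roi;k=np.zeros(m.shape,np.uint8);k[v0:v1,u0:u1]=m[v0:v1,u0:u1]
    c,_=cv2.findContours(k,cv2.RETR_EXTERNAL,cv2.CHAIN_APPROX_NONE);return max(c,key=cv2.contourArea)[:,0,:]
E
python3 - <<'E'
from h import *
t=np.load("top0.npz")["p"];s=np.load("scene0.npz")["p"]
H,S,V=masks(t)
for q in((269,206),(228,185),(344,215),(332,200),(344,198),(320,250),(230,222),(250,208),(200,225),(300,250)):print(q,H[q[1],q[0]],S[q[1],q[0]],V[q[1],q[0]])
H2,S2,V2=masks(s)
print("scene");
for q in((293,207),(332,220),(225,200)):print(q,H2[q[1],q[0]],S2[q[1],q[0]],V2[q[1],q[0]])
def rr(c,n,z):
    W=ray(n,c,z)[:,:2].astype(np.float32);r=cv2.minAreaRect(W);print(n,np.round(r[0],1),np.round(r[1],1),round(r[2],1))
for n,(h,sa,v),roi in(("top",(H,S,V),(255,280,190,225)),("scene",(H2,S2,V2),(280,310,190,225))):
    m=((h<4)|(h>172))&(sa>120);c=big(m,roi);print("red",c.min(0),c.max(0));rr(c,n,48);rr(c,n,28)
for n,(h,sa,v),roi in(("top",(H,S,V),(190,260,150,215)),("scene",(H2,S2,V2),(300,365,195,250))):
    c=big((abs(h-110)<14)&(sa>90),roi);print("pot");rr(c,n,58)
cv2.imwrite("pics/scrop0.png",cv2.resize(s[160:260,190:380,::-1],None,fx=4.2,fy=4.2,interpolation=cv2.INTER_CUBIC))
# top-crop corner picks -> px = 180+cx/3.8
k=lambda a:np.array(a)/3.8+np.array([180,145])-.37
for n,a,z in(("head top",[(566,178),(677,178),(674,240),(568,240)],42),("handle top",[(610,240),(638,240),(640,398),(613,398)],35),("mat",[(501,117),(740,113),(760,454),(518,465)],6),("board",[(28,48),(347,44),(354,326),(30,336)],8),("wedge red top",[(332,205),(350,205),(350,257),(332,257),(172,258),(170,240)],48),("block",[(117,263),(253,260),(253,315),(117,318)],48),("fence",[(95,57),(268,55)],48)):
    print(n,np.round(ray("top",k(a),z)[:,:2],1).tolist())
E
```

```text
(269, 206) 3 157 99
(228, 185) 108 94 106
(344, 215) 15 103 153
(332, 200) 14 106 65
(344, 198) 13 124 105
(320, 250) 15 110 128
(230, 222) 11 108 66
(250, 208) 15 101 126
(200, 225) 13 124 103
(300, 250) 19 86 149
scene
(293, 207) 5 188 87
(332, 220) 106 116 81
(225, 200) 15 116 136
red [269 208] [270 209]
top [500.5  16.2] [4. 0.] -136.2
top [503.5  16.6] [4. 0.] -136.2
red [290 202] [293 215]
scene [522.1  11.6] [ 9.1 46.4] 86.4
scene [510.   12.6] [ 9.3 47.3] 86.4
pot
top [568.2 120.6] [41.6 31.1] 90.0
pot
scene [576.9 129.1] [ 93.4 119.1] 0.8
head top [[546.7, -150.0], [545.3, -231.9], [499.1, -227.8], [500.5, -150.0]]
handle top [[501.0, -181.7], [500.6, -202.3], [384.2, -199.3], [384.6, -179.6]]
mat [[601.3, -105.7], [601.2, -287.7], [343.2, -290.4], [338.3, -111.1]]
board [[661.0, 253.9], [659.8, 10.5], [443.5, 8.5], [440.3, 250.1]]
wedge red top [[528.6, 22.8], [528.3, 9.6], [489.9, 10.2], [490.1, 23.3], [491.4, 140.0], [504.7, 141.5]]
block [[488.5, 180.1], [488.9, 81.0], [448.6, 81.3], [448.1, 180.0]]
fence [[643.0, 197.0], [642.3, 68.7]]
```

View pics/scrop0.png

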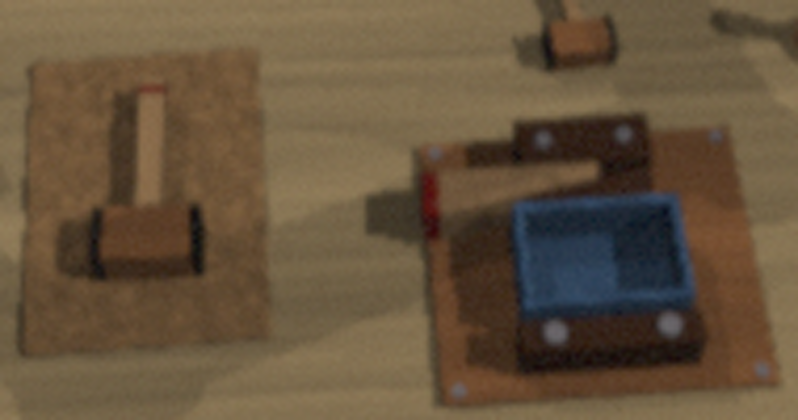

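The readings hold against the given sizes:
- **Mallet:** head 80 × 46 mm measured, centre about (523,-190), yaw about -1.3°, handle tip at x≈384.
- **Vise:** centre about (551,131), yaw about 0.
- **Wedge:** struck face at about (508.5, 10).

The scene crop agrees: the red end is at crop (430,205). Next I move above the handle grip point at (465,-189), going round the watering can.

```bash
python3 -m creep '[{"x":20,"y":-33,"wz":2.6},{"x":50,"y":-82,"wz":5.3},{"x":80,"y":-130,"wz":8},{"x":110,"y":-175,"wz":10.6},{"x":148,"y":-192,"wz":13.3},{"x":187,"y":-210,"wz":16},{"x":225,"y":-228,"wz":18.6},{"x":263,"y":-245,"z":40,"wz":21.3},{"x":302,"y":-263,"z":80,"wz":24},{"x":340,"y":-280,"z":120,"wz":26.6}]' 40
```

```text
$[0]: bad value
```

```bash
python3 -m creep '[{"x":20,"y":-33,"z":0,"wx":0,"wy":0,"wz":2.6,"gripper":1},{"x":50,"y":-82,"z":0,"wx":0,"wy":0,"wz":5.3,"gripper":1},{"x":80,"y":-130,"z":0,"wx":0,"wy":0,"wz":8,"gripper":1},{"x":110,"y":-175,"z":0,"wx":0,"wy":0,"wz":10.6,"gripper":1},{"x":148,"y":-192,"z":0,"wx":0,"wy":0,"wz":13.3,"gripper":1},{"x":187,"y":-210,"z":0,"wx":0,"wy":0,"wz":16,"gripper":1},{"x":225,"y":-228,"z":0,"wx":0,"wy":0,"wz":18.6,"gripper":1},{"x":263,"y":-245,"z":40,"wx":0,"wy":0,"wz":21.3,"gripper":1},{"x":302,"y":-263,"z":80,"wx":0,"wy":0,"wz":24,"gripper":1},{"x":340,"y":-280,"z":120,"wx":0,"wy":0,"wz":26.6,"gripper":1}]' 40; python3 -c "
from h import *
print(get_obs()['clock'])"
```

```text
clock: 1.35
ee_pos: [465.9, -188.5, 101.4]
ee_rot: [0.0, 1.0, -0.013, 0.0]
force: [0.0, -1.0, -0.4]
width: 86.9
grasp_force: 0.0
1.35
```

```bash
python3 -m creep '[{"x":0,"y":0,"z":30,"wx":0,"wy":0,"wz":0,"gripper":1},{"x":-1,"y":0,"z":60,"wx":0,"wy":0,"wz":0,"gripper":1},{"x":-1,"y":0,"z":80,"wx":0,"wy":0,"wz":0,"gripper":1},{"x":-1,"y":0,"z":91,"wx":0,"wy":0,"wz":0,"gripper":1},{"x":-1,"y":0,"z":91,"wx":0,"wy":0,"wz":0,"gripper":1},{"x":-1,"y":0,"z":91,"wx":0,"wy":0,"wz":0,"gripper":-1},{"x":-1,"y":0,"z":91,"wx":0,"wy":0,"wz":0,"gripper":-1},{"x":-1,"y":0,"z":91,"wx":0,"wy":0,"wz":0,"gripper":-1},{"x":-1,"y":0,"z":91,"wx":0,"wy":0,"wz":0,"gripper":-1},{"x":-1,"y":0,"z":91,"wx":0,"wy":0,"wz":0,"gripper":-1}]' 50
```

```text
clock: 2.6
ee_pos: [464.4, -189.6, 11.6]
ee_rot: [0.0, 1.0, -0.012, 0.0]
force: [0.5, 0.5, -0.0]
width: 44.9
grasp_force: 0.0
```

```bash
python3 -m creep '[{"x":0,"y":0,"z":1.5,"wx":0,"wy":0,"wz":0,"gripper":-1},{"x":0,"y":0,"z":1.5,"wx":0,"wy":0,"wz":0,"gripper":-1},{"x":0,"y":0,"z":1.5,"wx":0,"wy":0,"wz":0,"gripper":-1},{"x":0,"y":0,"z":1.5,"wx":0,"wy":0,"wz":0,"gripper":-1},{"x":0,"y":0,"z":1.5,"wx":0,"wy":0,"wz":0,"gripper":-1},{"x":0,"y":0,"z":1.5,"wx":0,"wy":0,"wz":0,"gripper":-1},{"x":0,"y":0,"z":-10,"wx":0,"wy":0,"wz":0,"gripper":-1},{"x":0,"y":0,"z":-30,"wx":0,"wy":0,"wz":0,"gripper":-1},{"x":0,"y":0,"z":-50,"wx":0,"wy":0,"wz":0,"gripper":-1},{"x":0,"y":0,"z":-50,"wx":0,"wy":0,"wz":0,"gripper":-1}]' 60; python3 - <<'E'
from h import *
p,d=grab_frame("top");q,e=grab_frame("scene")
P=pts("top",d);o=get_obs();print(o['ee_pos'],o['force'],o['width'])
cv2.imwrite("pics/lift.png",np.vstack([cv2.resize(p[150:280,280:420,::-1],None,fx=2.2,fy=2.2),cv2.resize(q[140:270,180:320,::-1],None,fx=2.2,fy=2.2)]))
E
```

```text
clock: 3.85
ee_pos: [465.7, -190.0, 63.4]
ee_rot: [0.001, 1.0, -0.012, 0.002]
force: [-0.3, 0.3, -2.9]
width: 19.6
grasp_force: 59.9
[ 464.00996233 -189.43902581   61.34954699] [ 0.10253793  0.05970147 -3.52663494] 19.673525058268833
```

View pics/lift.png

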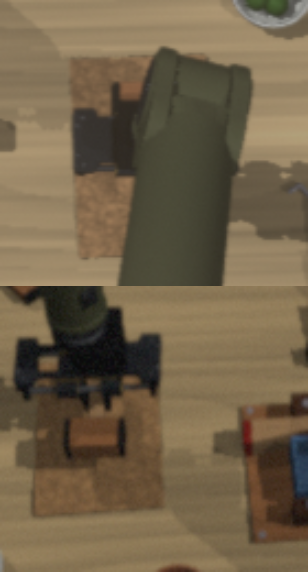

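The mallet is held: 19.6 mm wide, about 3 N of weight, with the head level in the scene crop at (95,437). Next I take it to a standoff in front of the wedge face.

```bash
python3 -m creep '[{"x":-2,"y":-15,"z":0,"wx":0,"wy":0,"wz":-0.5,"gripper":-1},{"x":-5,"y":-40,"z":0,"wx":0,"wy":0,"wz":-1,"gripper":-1},{"x":-8,"y":-70,"z":0,"wx":0,"wy":0,"wz":-1.4,"gripper":-1},{"x":-11,"y":-100,"z":0,"wx":0,"wy":0,"wz":-1.4,"gripper":-1},{"x":-14,"y":-125,"z":5,"wx":0,"wy":0,"wz":-1.4,"gripper":-1},{"x":-15.4,"y":-136,"z":18,"wx":0,"wy":0,"wz":-1.4,"gripper":-1},{"x":-15.4,"y":-140,"z":32,"wx":0,"wy":0,"wz":-1.4,"gripper":-1},{"x":-15.4,"y":-140,"z":42,"wx":0,"wy":0,"wz":-1.4,"gripper":-1},{"x":-15.4,"y":-140,"z":45,"wx":0,"wy":0,"wz":-1.4,"gripper":-1},{"x":-15.4,"y":-140,"z":45,"wx":0,"wy":0,"wz":-1.4,"gripper":-1}]' 60; python3 - <<'E'
from h import *
p,d=grab_frame("top");q,e=grab_frame("scene")
o=get_obs();print(o['ee_pos'],o['force'],o['width'],o['ee_rot'])
cv2.imwrite("pics/stand.png",np.hstack([cv2.resize(p[140:250,180:330,::-1],None,fx=2.6,fy=2.6),cv2.resize(q[150:260,230:380,::-1],None,fx=2.6,fy=2.6)]))
E
```

```text
clock: 5.2
ee_pos: [452.2, -49.9, 16.3]
ee_rot: [-0.0, 1.0, -0.0, -0.0]
force: [-0.6, 0.3, -2.4]
width: 19.5
grasp_force: 59.9
[452.67183078 -49.71922895  16.81752045] [ 0.16180469 -0.34814519 -3.11558986] 19.414710063301108 [8.48824142e-05 9.99999938e-01 6.52093882e-05 3.34725437e-04]
```

View pics/stand.png

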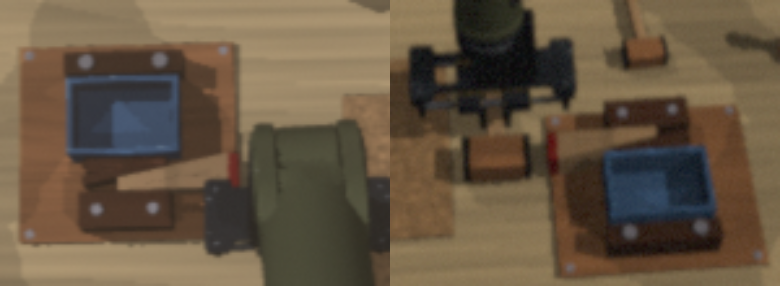

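The scene half shows the mallet's right face at (528,158) level with the red end at (551,153), about 20 mm short of it, so the alignment is good. First tap now, ending in contact so I can read the force.

```bash
python3 -m creep '[{"x":0,"y":-6,"z":0,"wx":0,"wy":0,"wz":0,"gripper":-1},{"x":0,"y":-12,"z":0,"wx":0,"wy":0,"wz":0,"gripper":-1},{"x":0,"y":-17,"z":0,"wx":0,"wy":0,"wz":0,"gripper":-1},{"x":0,"y":-22,"z":0,"wx":0,"wy":0,"wz":0,"gripper":-1},{"x":0,"y":-27,"z":0,"wx":0,"wy":0,"wz":0,"gripper":-1},{"x":0,"y":-32,"z":0,"wx":0,"wy":0,"wz":0,"gripper":-1},{"x":0,"y":-36,"z":0,"wx":0,"wy":0,"wz":0,"gripper":-1},{"x":0,"y":-40,"z":0,"wx":0,"wy":0,"wz":0,"gripper":-1},{"x":0,"y":-43,"z":0,"wx":0,"wy":0,"wz":0,"gripper":-1},{"x":0,"y":-45,"z":0,"wx":0,"wy":0,"wz":0,"gripper":-1}]'
```

```text
clock: 6.55
ee_pos: [451.4, -6.3, 16.5]
ee_rot: [0.001, 1.0, -0.0, -0.001]
force: [-1.4, -7.6, 1.0]
width: 20.1
grasp_force: 60.0
```

```bash
python3 -m creep '[{"x":0,"y":6,"z":0,"wx":0,"wy":0,"wz":0,"gripper":-1},{"x":0,"y":10,"z":0,"wx":0,"wy":0,"wz":0,"gripper":-1},{"x":0,"y":10,"z":0,"wx":0,"wy":0,"wz":0,"gripper":-1},{"x":0,"y":5,"z":0,"wx":0,"wy":0,"wz":0,"gripper":-1},{"x":0,"y":0,"z":0,"wx":0,"wy":0,"wz":0,"gripper":-1},{"x":0,"y":-3,"z":0,"wx":0,"wy":0,"wz":0,"gripper":-1},{"x":0,"y":-5,"z":0,"wx":0,"wy":0,"wz":0,"gripper":-1},{"x":0,"y":-7,"z":0,"wx":0,"wy":0,"wz":0,"gripper":-1},{"x":0,"y":-8,"z":0,"wx":0,"wy":0,"wz":0,"gripper":-1},{"x":0,"y":-8,"z":0,"wx":0,"wy":0,"wz":0,"gripper":-1}]'
```

```text
clock: 7.8
ee_pos: [451.6, 1.8, 16.5]
ee_rot: [0.001, 1.0, -0.0, -0.001]
force: [-2.1, -6.3, -0.9]
width: 19.7
grasp_force: 60.0
```

```bash
python3 -m creep '[{"x":0,"y":6,"z":0,"wx":0,"wy":0,"wz":0,"gripper":-1},{"x":0,"y":10,"z":0,"wx":0,"wy":0,"wz":0,"gripper":-1},{"x":0,"y":10,"z":0,"wx":0,"wy":0,"wz":0,"gripper":-1},{"x":0,"y":5,"z":0,"wx":0,"wy":0,"wz":0,"gripper":-1},{"x":0,"y":0,"z":0,"wx":0,"wy":0,"wz":0,"gripper":-1},{"x":0,"y":-3,"z":0,"wx":0,"wy":0,"wz":0,"gripper":-1},{"x":0,"y":-5,"z":0,"wx":0,"wy":0,"wz":0,"gripper":-1},{"x":0,"y":-7,"z":0,"wx":0,"wy":0,"wz":0,"gripper":-1},{"x":0,"y":-8,"z":0,"wx":0,"wy":0,"wz":0,"gripper":-1},{"x":0,"y":-8,"z":0,"wx":0,"wy":0,"wz":0,"gripper":-1}]'
```

```text
clock: 9.05
ee_pos: [451.9, 9.7, 16.6]
ee_rot: [0.001, 1.0, -0.0, -0.0]
force: [-1.2, -5.8, -1.1]
width: 19.2
grasp_force: 60.0
```

```bash
python3 - <<'E'
from h import *
q,e=grab_frame("scene");print(get_obs()['ee_pos'],get_obs()['force'])
cv2.imwrite("pics/t3.png",cv2.resize(q[150:260,250:380,::-1],None,fx=5,fy=5,interpolation=cv2.INTER_CUBIC))
E
```

```text
[451.84801768   9.65770632  16.55187237] [-0.70762603 -6.38053328 -1.1637361 ]
```

View pics/t3.png

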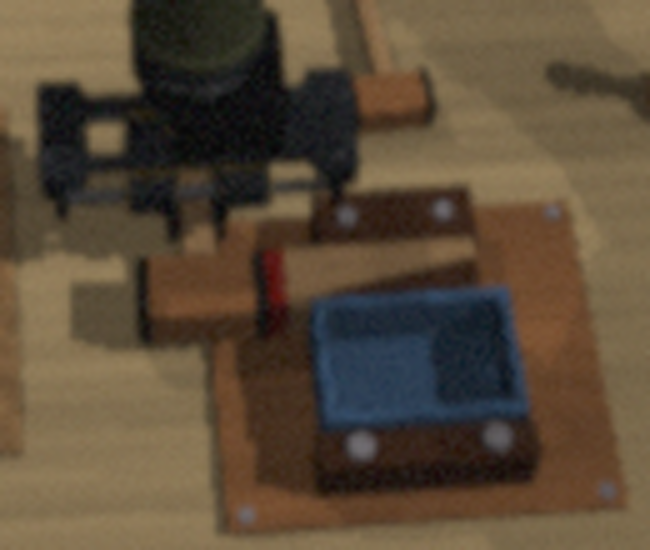

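The picture shows the mallet face flush on the red end at (262,290). The pot is upright and close to the fence, and the wedge is still dragging at about 6 N. I'll keep tapping.

```bash
python3 -m creep '[{"x":0,"y":6,"z":0,"wx":0,"wy":0,"wz":0,"gripper":-1},{"x":0,"y":10,"z":0,"wx":0,"wy":0,"wz":0,"gripper":-1},{"x":0,"y":10,"z":0,"wx":0,"wy":0,"wz":0,"gripper":-1},{"x":0,"y":5,"z":0,"wx":0,"wy":0,"wz":0,"gripper":-1},{"x":0,"y":0,"z":0,"wx":0,"wy":0,"wz":0,"gripper":-1},{"x":0,"y":-2,"z":0,"wx":0,"wy":0,"wz":0,"gripper":-1},{"x":0,"y":-4,"z":0,"wx":0,"wy":0,"wz":0,"gripper":-1},{"x":0,"y":-5,"z":0,"wx":0,"wy":0,"wz":0,"gripper":-1},{"x":0,"y":-6,"z":0,"wx":0,"wy":0,"wz":0,"gripper":-1},{"x":0,"y":-6,"z":0,"wx":0,"wy":0,"wz":0,"gripper":-1}]'
```

```text
clock: 10.35
ee_pos: [451.4, 10.9, 16.6]
ee_rot: [0.004, 1.0, -0.002, -0.001]
force: [-2.6, -17.2, 1.2]
width: 19.3
grasp_force: 60.2
```

```bash
python3 -m creep '[{"x":0,"y":8,"z":0,"wx":0,"wy":0,"wz":0,"gripper":-1},{"x":0,"y":16,"z":0,"wx":0,"wy":0,"wz":0,"gripper":-1},{"x":0,"y":16,"z":0,"wx":0,"wy":0,"wz":0,"gripper":-1},{"x":0,"y":11,"z":0,"wx":0,"wy":0,"wz":0,"gripper":-1},{"x":0,"y":6,"z":0,"wx":0,"wy":0,"wz":0,"gripper":-1},{"x":0,"y":3,"z":0,"wx":0,"wy":0,"wz":0,"gripper":-1},{"x":0,"y":1,"z":0,"wx":0,"wy":0,"wz":0,"gripper":-1},{"x":0,"y":-1,"z":0,"wx":0,"wy":0,"wz":0,"gripper":-1},{"x":0,"y":-2.5,"z":0,"wx":0,"wy":0,"wz":0,"gripper":-1},{"x":0,"y":-2.5,"z":0,"wx":0,"wy":0,"wz":0,"gripper":-1}]'
```

```text
clock: 11.6
ee_pos: [451.1, 11.3, 16.6]
ee_rot: [0.005, 1.0, -0.003, -0.002]
force: [-2.5, -22.1, 2.7]
width: 19.7
grasp_force: 60.4
```

```bash
python3 -m creep '[{"x":0,"y":10,"z":0,"wx":0,"wy":0,"wz":0,"gripper":-1},{"x":0,"y":18,"z":0,"wx":0,"wy":0,"wz":0,"gripper":-1},{"x":0,"y":18,"z":0,"wx":0,"wy":0,"wz":0,"gripper":-1},{"x":0,"y":13,"z":0,"wx":0,"wy":0,"wz":0,"gripper":-1},{"x":0,"y":8,"z":0,"wx":0,"wy":0,"wz":0,"gripper":-1},{"x":0,"y":5,"z":0,"wx":0,"wy":0,"wz":0,"gripper":-1},{"x":0,"y":3,"z":0,"wx":0,"wy":0,"wz":0,"gripper":-1},{"x":0,"y":1,"z":0,"wx":0,"wy":0,"wz":0,"gripper":-1},{"x":0,"y":-1,"z":0,"wx":0,"wy":0,"wz":0,"gripper":-1},{"x":0,"y":-1,"z":0,"wx":0,"wy":0,"wz":0,"gripper":-1}]'
```

```text
clock: 12.85
ee_pos: [450.9, 11.5, 16.5]
ee_rot: [0.006, 1.0, -0.003, -0.002]
force: [-3.3, -23.7, 2.4]
width: 19.5
grasp_force: 60.6
```

The wedge goes no further: 24 N with no advance. I'll draw the mallet back, raise it, and check the vise.

```bash
python3 -m creep '[{"x":0,"y":10,"z":0,"wx":0,"wy":0,"wz":0,"gripper":-1},{"x":0,"y":25,"z":0,"wx":0,"wy":0,"wz":0,"gripper":-1},{"x":0,"y":45,"z":0,"wx":0,"wy":0,"wz":0,"gripper":-1},{"x":0,"y":65,"z":0,"wx":0,"wy":0,"wz":0,"gripper":-1},{"x":1,"y":85,"z":-15,"wx":0,"wy":0,"wz":0,"gripper":-1},{"x":3,"y":110,"z":-32,"wx":0,"wy":0,"wz":0,"gripper":-1},{"x":6,"y":140,"z":-45,"wx":0,"wy":0,"wz":0,"gripper":-1},{"x":9,"y":170,"z":-45,"wx":0,"wy":0,"wz":0,"gripper":-1},{"x":12,"y":195,"z":-45,"wx":0,"wy":0,"wz":0,"gripper":-1},{"x":13,"y":210,"z":-45,"wx":0,"wy":0,"wz":0,"gripper":-1}]'; python3 - <<'E'
from h import *
p,d=grab_frame("top");q,e=grab_frame("scene")
o=get_obs();print(o['ee_pos'],o['force'],o['width'],o['ee_rot'])
cv2.imwrite("pics/after.png",np.hstack([cv2.resize(p[140:250,180:310,::-1],None,fx=3,fy=3),cv2.resize(q[150:260,190:380,::-1],None,fx=2.1,fy=3)]))
P=pts("top",d)
m=P[190:212,325:362];print(np.round(m[::5,::6,2]))
E
```

```text
clock: 14.1
ee_pos: [465.5, -189.4, 61.3]
ee_rot: [-0.0, 1.0, 0.0, -0.0]
force: [0.7, 1.0, -2.7]
width: 19.5
grasp_force: 59.9
[ 465.30907807 -189.86648494   61.32246577] [ 0.05166825  0.24081387 -3.55683115] 19.30353710406223 [-7.39513310e-06  9.99999940e-01 -3.41691846e-04 -5.99044436e-05]
[[  7.  92.  93.  91. 474. 480. 468.]
 [  8.  97.  93. 428. 486. 488. 485.]
 [  2.  93. 236. 438. 492. 491. 488.]
 [176. 206. 235. 445. 494. 491. 495.]
 [174. 199. 221. 446. 488. 496. 505.]]
```

View pics/after.png

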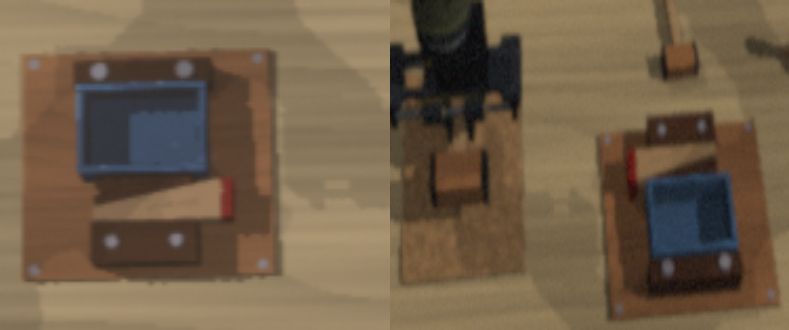

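The picture shows the wedge driven in with its red end at (227,197), the pot square against the fence, and the mallet level over the mat (head top z≈93). Now I lower it and let go.

```bash
python3 -m creep '[{"x":0,"y":0,"z":15,"wx":0,"wy":0,"wz":0,"gripper":-1},{"x":0,"y":0,"z":30,"wx":0,"wy":0,"wz":0,"gripper":-1},{"x":0,"y":0,"z":42,"wx":0,"wy":0,"wz":0,"gripper":-1},{"x":0,"y":0,"z":48,"wx":0,"wy":0,"wz":0,"gripper":-1},{"x":0,"y":0,"z":51,"wx":0,"wy":0,"wz":0,"gripper":-1},{"x":0,"y":0,"z":51.5,"wx":0,"wy":0,"wz":0,"gripper":-1},{"x":0,"y":0,"z":51.5,"wx":0,"wy":0,"wz":0,"gripper":-1},{"x":0,"y":0,"z":51.5,"wx":0,"wy":0,"wz":0,"gripper":0},{"x":0,"y":0,"z":51.5,"wx":0,"wy":0,"wz":0,"gripper":0.5},{"x":0,"y":0,"z":51.5,"wx":0,"wy":0,"wz":0,"gripper":1}]'; python3 -m creep '[{"x":0,"y":0,"z":0,"wx":0,"wy":0,"wz":0,"gripper":1},{"x":0,"y":0,"z":0,"wx":0,"wy":0,"wz":0,"gripper":1},{"x":0,"y":0,"z":0,"wx":0,"wy":0,"wz":0,"gripper":1},{"x":0,"y":0,"z":0,"wx":0,"wy":0,"wz":0,"gripper":1},{"x":0,"y":0,"z":-15,"wx":0,"wy":0,"wz":0,"gripper":1},{"x":0,"y":0,"z":-40,"wx":0,"wy":0,"wz":0,"gripper":1},{"x":0,"y":0,"z":-75,"wx":0,"wy":0,"wz":0,"gripper":1},{"x":0,"y":0,"z":-110,"wx":0,"wy":0,"wz":0,"gripper":1},{"x":0,"y":0,"z":-150,"wx":0,"wy":0,"wz":0,"gripper":1},{"x":0,"y":0,"z":-180,"wx":0,"wy":0,"wz":0,"gripper":1}]'; python3 - <<'E'
from h import *
q,e=grab_frame("scene")
cv2.imwrite("pics/end.png",cv2.resize(q[130:260,180:380,::-1],None,fx=4,fy=4))
P=pts("scene",e);print(np.round(P[212:222:3,212:238:4,2]))
E
```

```text
clock: 15.45
ee_pos: [465.8, -188.9, 10.5]
ee_rot: [0.0, 1.0, 0.0, 0.0]
force: [-0.3, 1.3, 0.5]
width: 41.8
grasp_force: 0.0
clock: 16.7
ee_pos: [466.0, -188.7, 193.1]
ee_rot: [0.001, 1.0, 0.001, 0.001]
force: [-0.6, -0.3, -0.9]
width: 87.0
grasp_force: 0.0
[[ 7. 45. 44. 44. 46. 43. 43.]
 [37. 47. 47. 45. 43. 47. 44.]
 [41. 42. 41. 44. 45. 42. 42.]
 [44. 44. 41. 40. 43. 41. 37.]]
```

View pics/end.png

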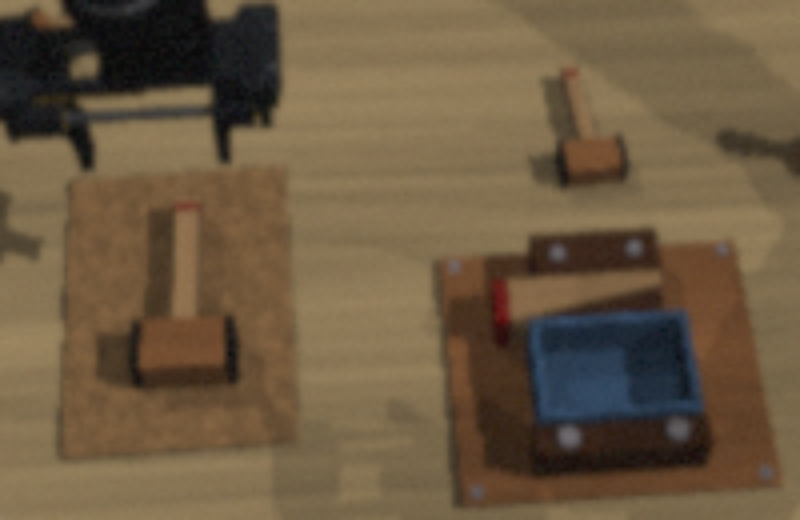

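The mallet lies flat on the mat with its head at (185,350), released. The wedge is driven in at (500,310), and the pot sits tight against the fence.

```bash
python3 -c "
from cell import arm
print(arm.finish_job())"
```

```text
the job is handed in; nothing more can be done
None
```

I handed the job in at about 17 s of the 48 s allowed, with no verdict returned: six separate light taps drove the wedge until it stopped (last readings 22–24 N, under the 45 N limit), the pot looks tight against the fence, and the mallet lies flat and released on its mat.

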